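# Slide the lens-tube ring out of the hardware tray and lock the cover

## Task

Find the large open lens-tube ring among the hardware in the scoop-fronted tray and slide it forward, up the scoop and over the front lip, onto the bench in front of the tray; don't lift it out through the air, and leave every other part in the tray. Then shut the tray's hinged cover and turn its quarter-turn latch clockwise until it drops into the locked detent. Leave the ring lying flat on the bench, clear of the tray and within a hand's length of its front, and don't disturb the other things on the bench.

Things in the scene. Friction and masses are not known exactly. Their poses are not given: they have to be found in the camera images.
- tray: Fixed grey hardware tray, 154 (x) x 326 (y) mm over its 3 mm walls, 26 mm high, open to the front over a scooped lip. Origin: centre of its underside, on the bench; x points to the rear (hinge) side, y to its left, z up. Floor 4 mm above the bench. Main compartment y = -99 to +160 mm, x = -74 to +74 mm; a side compartment and the latch pocket (right front, 26 mm high) lie at y below -99 mm.
- lip (a point): Crest of the front lip at mid compartment (tray x -73.5, y +30, z 24 mm); axes as the tray's. The flat floor ends at tray x -22 mm (z 4), then the scoop rises: x -38 z 6.5, x -54 z 12.5, x -70 z 22.5 mm. Outside, at x -77 mm, the front drops straight to the bench.
- lens_ring: The part to fetch: dark metal lens-tube ring, open right through, 60 mm outside, bore 50 mm, 18 mm high, about 60 g, lying flat in one of three places in the main compartment. Origin: centre of its underside; z is its axis. Neighbours are too close for a grip from outside, but closed fingertips fit into its bore and can draw it along.
- end_cap: Dark metal end cap of the same 60 mm diameter, 16 mm high, closed on top (only a 1.5 mm recess). Stays in the tray. Origin: centre of its underside.
- adapter_block: Small black adapter block with plug pins, 20 x 56 x 20 mm. Stays in the tray. Origin: centre of the underside of its block.
- small_ring: Small dark ring, outside 31 mm, 12 mm high, near the rear wall. Stays in the tray. Origin: centre of its underside.
- clamp_fork_1: Steel slotted clamp fork, 24 x 44 x 8 mm (long along its y), lying along the rear wall. Stays in the tray. Origin: centre of its underside.
- clamp_fork_2: Steel slotted clamp fork, 24 x 44 x 8 mm (long along its y), lying along the rear wall. Stays in the tray. Origin: centre of its underside.
- cap_screw_1: Steel cap screw, 10 x 23 x 10 mm (long along its y), in the main compartment, between the larger parts. Stays in the tray. Origin: centre of its underside.
- cap_screw_2: Steel cap screw, 10 x 23 x 10 mm (long along its y), in the side compartment. Stays in the tray. Origin: centre of its underside.
- cap_screw_3: Steel cap screw, 10 x 23 x 10 mm (long along its y), in the side compartment. Stays in the tray. Origin: centre of its underside.
- lid (a joint): Cover hinge angle, rad: 0 = shut, grows as it swings up and back; starts at 1.7 to 1.85 (stop 2.0). Hinge line along tray y at tray x +77, z 28 mm. The cover is a 4 mm plate reaching 152 mm from the hinge, y -161 to +161 mm; shut, its top is 30 mm above the bench. The stiff hinge holds it where it is left above about 1.2 rad; below about 1.0 it falls shut by itself.
- lid_tab (a point): Middle of the outer edge of the cover's pull tab: 70 mm wide (centred at tray y +30 mm), 4 mm thick, sticking out 13 mm beyond the cover's front edge; 165 mm from the hinge line. Axes: -x points from the hinge out along the cover, z is the normal of its outer face (up when shut).
- latch (a joint): Quarter-turn latch angle, rad: 0 = open (starts there), 1.571 = locked; grows clockwise seen from above the shut cover. A sprung ball on a square cam resists with up to 0.1 N m, then, past about 0.9, snaps the wing by itself into the locked detent. Turned before the cover is fully shut, its cross-bar fouls the keeper.
- latch_grip (a point): Point in the latch's black wing grip, on the turning axis; cover shut: 47 mm above the bench at tray x -43, y -131 mm. The wing is 38 mm long, 12 mm thick, 18 mm high, from 11 mm below to 7 mm above this point. Axes: y along the wing, z along the turning axis (up when shut); the wing lies along tray y when open, along tray x when locked.
- power_meter: Loose handheld optical meter, 112 x 66 x 36 mm, on the bench beside the work; leave it alone. Origin: centre of its underside.
- connector_cleaner: Loose cleaning pen, 18 x 108 x 14 mm, on the bench beside the work; leave it alone. Origin: centre of its underside.
- ball_driver: Loose hex driver, 18 x 196 x 22 mm, on the bench beside the work; leave it alone. Origin: centre of its underside.
- splitter_cube: Loose black optics cube, 34 mm, on the bench beside the work; leave it alone. Origin: centre of its underside.

How it is judged:
By the outcome, as a careful person would: the job done as asked, in the order asked, and still so for the second after the job is handed in, with the robot touching nothing.
It also fails if it takes over 64 s, if anything falls off the work surface, if the arm or the gripper's body presses on something with over 40 N, if the wrist force passes 120 N, or if a joint passes its speed limit or range.

## Robot

A 6-joint arm with a two-finger parallel gripper is mounted at the origin on the work surface; the furniture and walls round the work are solid. World frame = base frame: x ahead of the robot, y to its left, z up, the work surface at z = 0. Lengths are in m, angles in rad, forces in N, time in s.
With the tool pointing down it reaches from about 0.4 to 0.825 m from the base axis. Payload 7 kg.
Tool frame: the origin (TCP) lies midway between the tips of the shut fingers; the grasp point (between the pads) lies 19 mm behind it; z points along the fingers, y is the line along which they close (so a half turn about z gives the same grasp; the last joint's range is limited). The gripper opens to 88 mm and grips with 3 to 60 N. Pads are 19 mm wide; open, the fingers measure 130 mm over their backs; the gripper's body (78 mm by 193 mm) begins 47 mm behind the grasp point.
Start: joints at [1.632, 0.359, 0.012, 0, -1.224, -0.288], TCP at [0.152, 0.658, 0.227] pointing down, gripper open.
Joint ranges: [-3.07, 3.07], [-1.43, 2.12], [-1.02, 1.25], [-3.03, 1.67], [-3.05, -0], [-3.03, 3.03]. Speed limits (rad/s): [2.39, 2.39, 3.01, 3.14, 3.14, 3.14].

## Interface

Orientations are given as [roll, pitch, yaw] about the fixed x, y, z axes, in that order (R = Rz(yaw) Ry(pitch) Rx(roll)).
In Python, from station import arm gives the robot as it stands.
- The arm moves only by the tool servo_tool, never from a script. Its argument "deltas" is a list of rows, each a list of 7 numbers: the closure, from -1 (fully open) to 1 (shut), then the shift along the tool's x, y, z in mm, then the turn, a rotation vector about the tool's x, y, z in degrees. In form: [[gripper, x, y, z, ax, ay, az], ...]. A call has 1 to 20 rows; each row shifts and turns the commanded pose from where the row before left it, along the tool's axes as they then stand; what a row does not reach is not made up. A row lasts 1/12 s, in which the tool goes at most 41.7 mm and 7.16 degrees, less where a joint would pass 70% of its speed; a pose out of reach is approached as far as the arm can. A call is refused whole if a number of a shift passes 41.7 or a number of a turn 7.16, either way. A call with a gripper value outside its range is refused whole. The fingers move at their own pace and stop on an object; "squeeze" is the grip in N (left out, the last holds). Time passes only in rows, so rows that do not move let the fingers close. It gives the time, the measured TCP pose, the force, the opening and the grip force at its end, in the units of the state.
- arm.get_state(): the state, without advancing time (a new reading comes with each control period).
- arm.grab_frame(name): name is "scene" or "top" or "wrist"; returns a dict with "color" (480x640x3 uint8, red, green, blue), "K" (3x3 intrinsics, pixels), "distortion" ([k1, k2, p1, p2, k3] as OpenCV has them; the pictures are not rectified), "position" and "orientation" of the camera in the world. Camera axes: x right, y down, z forward; pixel columns grow to the right and rows downward; lengths in m; the calibration is good to about 2 mm. A picture is of the moment at which its call begins. There is no depth.
- arm.job_done(): hands the job in; it is judged then, once.
Trained networks look in a picture, given as the dict that the camera call returned (one of the last four; its "shot" number tells which), for a name from the list of things; names that differ only in an ending like _2 or _b are one class to them, and where a whole thing is asked for, a point or a joint stands for the part that bears it (a point fixed in the world has none). Each returns a list of dicts, best first, with "conf" (0 to 1); they miss things now and then, are a little off and sometimes report something else, mostly with a low value. They report only what shows in the picture. A call takes as long as a camera call.
- arm.recognise(query, picture): "at" ([x, y, z] in m, in the coordinates of the camera as it stood for that picture, good to about 4 mm: the middle of the surface that is visible of it).
The state is a dict: "t": time; "q": joint angles; "qd": joint speeds; "joint_efforts": joint torques, N m; "eef_pos": TCP position; "ee_rot": TCP orientation; "force": force on the tool from outside, world axes, zero at the start; "moment": the same for the moment, N m; "width": finger opening in m; "gripper_force": force on a finger pad.
Only numpy, scipy, OpenCV 4.12 (cv2) and the standard library are available. Lean on these libraries where they do the work, as an engineer would, in place of code of your own. Each camera call takes 0.05 s, during which the arm holds its last target. There are 200 camera calls.

## Working session

There is one attempt and no reset: what is moved stays moved. The work goes in short steps, Python scripts to look and compute and a tool call to move; the robot and the scene stay as the last step left them, time stands still between calls to the robot, and variables do not carry over. Pictures are saved under pics/ and viewed, at most 10 in all, crops included, and the job is handed in when it is done.

Besides the shell and the picture viewer there is one more tool, called after "Emit:" as name(argument=value, ...), one argument or row to a line, values as JSON. servo_tool: Moves the arm, as the interface text tells. Its arguments: {"type":"object","properties":{"deltas":{"type":"array","items":{"type":"array","items":{"type":"number"}}},"squeeze":{"type":"number"}},"required":["deltas"]}

```bash
mkdir -p pics; cat > h.py <<'E'
from station import arm
import numpy as np, cv2
from scipy.spatial.transform import Rotation as R
def Rm(o):
    o=np.asarray(o,float)
    return o if o.shape==(3,3) else (R.from_quat(o).as_matrix() if o.size==4 else R.from_euler('xyz',o).as_matrix())
def world(f,p): return Rm(f['orientation'])@np.array(p)+np.array(f['position'])
def proj(f,P):
    r=Rm(f['orientation']); t=-r.T@np.array(f['position'])
    return cv2.projectPoints(np.atleast_2d(P).astype(float),cv2.Rodrigues(r.T)[0],t,np.array(f['K']),np.array(f['distortion']))[0][:,0]
def ray(f,uv,z):
    n=cv2.undistortPoints(np.array(uv,float).reshape(-1,1,2),np.array(f['K']),np.array(f['distortion']))[:,0]
    d=np.c_[n,np.ones(len(n))]@Rm(f['orientation']).T; c=np.array(f['position'])
    return c+d*((z-c[2])/d[:,2])[:,None]
def save(f,n): cv2.imwrite('pics/'+n,f['color'][:,:,::-1])
def st():
    s=arm.get_state(); print({k:np.round(s[k],3).tolist() for k in('t','q','eef_pos','ee_rot','force','width','gripper_force')})
E
python3 - <<'E'
from h import *
st()
for n in('top','scene'):
    f=arm.grab_frame(n); save(f,n+'0.png'); print(n,np.round(f['position'],3),np.round(f['orientation'],3))
    for q in('tray','lens_ring','end_cap','adapter_block','small_ring','lid_tab','lid','latch','latch_grip','power_meter','connector_cleaner','ball_driver','splitter_cube'):
        print(q,[(round(d['conf'],2),np.round(world(f,d['at']),3).tolist()) for d in arm.recognise(q,f)[:3]])
E
```

```text
{'t': 0.0, 'q': [1.632, 0.359, 0.011, -0.0, -1.224, -0.288], 'eef_pos': [0.152, 0.657, 0.226], 'ee_rot': [3.14, -0.0, -0.227], 'force': [-0.047, -0.664, -0.396], 'width': 0.088, 'gripper_force': 0.0}
top [ 0.442 -0.015  1.478] [-3.088 -0.011 -1.582]
tray [(0.55, [0.62, -0.101, 0.019]), (0.27, [0.582, -0.067, 0.019])]
lens_ring [(0.44, [0.599, -0.144, 0.024]), (0.24, [0.621, -0.106, 0.012])]
end_cap [(0.81, [0.582, -0.067, 0.016])]
adapter_block []
small_ring [(0.53, [0.4, -0.307, 0.021]), (0.49, [0.564, 0.013, 0.027])]
lid_tab [(0.92, [0.672, -0.079, 0.12])]
lid [(0.73, [0.674, -0.083, 0.119])]
latch [(0.42, [0.722, -0.206, 0.146])]
latch_grip [(0.41, [0.723, -0.207, 0.146])]
power_meter [(0.7, [0.464, 0.329, 0.029])]
connector_cleaner [(0.59, [0.33, 0.294, 0.016]), (0.58, [0.463, 0.329, 0.027])]
ball_driver [(0.76, [0.4, -0.307, 0.021])]
splitter_cube [(0.51, [0.616, -0.403, 0.035])]
scene [ 0.114 -0.524  0.761] [-2.389 -0.009 -0.656]
tray [(0.57, [0.65, -0.11, 0.04])]
lens_ring [(0.57, [0.6, -0.15, 0.015])]
end_cap [(0.85, [0.578, -0.07, 0.017]), (0.63, [0.601, -0.148, 0.013]), (0.29, [0.694, -0.207, 0.157])]
adapter_block [(0.71, [0.558, 0.008, 0.023])]
small_ring [(0.71, [0.65, -0.109, 0.039]), (0.55, [0.643, -0.099, 0.013]), (0.48, [0.635, -0.049, 0.013])]
lid_tab [(0.79, [0.672, -0.094, 0.112])]
lid [(0.63, [0.676, -0.095, 0.108])]
latch [(0.43, [0.694, -0.209, 0.151]), (0.32, [0.639, -0.099, 0.014])]
latch_grip [(0.7, [0.396, -0.321, 0.018]), (0.41, [0.695, -0.209, 0.154])]
power_meter [(0.55, [0.457, 0.32, 0.027]), (0.39, [0.399, -0.323, 0.02])]
connector_cleaner [(0.78, [0.326, 0.298, 0.007])]
ball_driver [(0.96, [0.395, -0.322, 0.019])]
splitter_cube [(0.62, [0.605, -0.41, 0.032])]
```

View pics/top0.png

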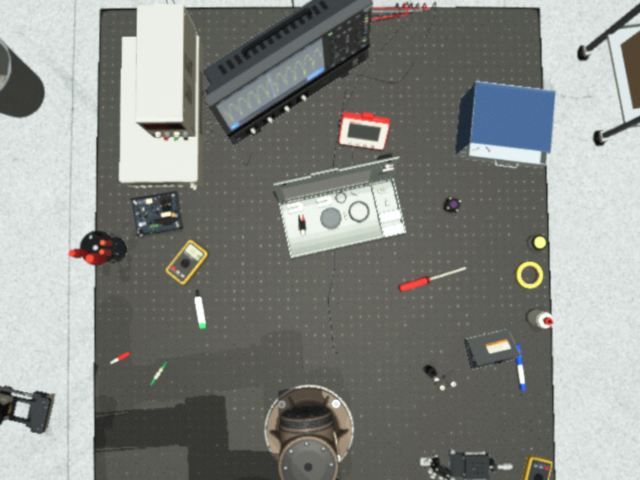

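View pics/scene0.png

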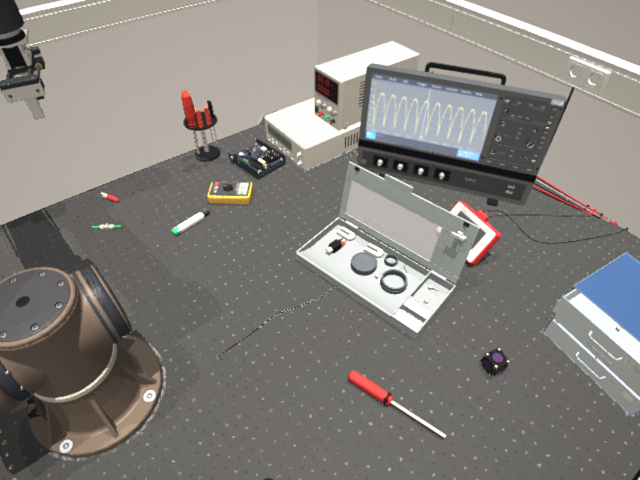

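The top view shows the tray with its front edge from (292,256) to (406,234). The open ring is at (358,211), the closed cap at (331,217), and the lid is leaning back with the latch at (390,167). Next I'll estimate the tray pose.

```bash
python3 - <<'E'
from h import *
f=arm.grab_frame('top')
c=f['color'][140:270,260:420]; cv2.imwrite('pics/topc.png',cv2.resize(c,(800,650),interpolation=cv2.INTER_CUBIC)[:600,:,::-1])
fl,fr=ray(f,[(292,256),(406,234)],.024)
print(fl,fr,np.linalg.norm(fl-fr)); psi=np.arctan2(fr[0]-fl[0],fl[1]-fr[1]); m=(fl+fr)/2
c=m+np.array([np.cos(psi),np.sin(psi),0])*.077
print(psi,c); 
E
```

```text
[0.47750606 0.04110623 0.024     ] [ 0.53484945 -0.27468616  0.024     ] 0.320956530382044
0.179628489228773 [ 0.58193884 -0.10303283  0.024     ]
```

View pics/topc.png

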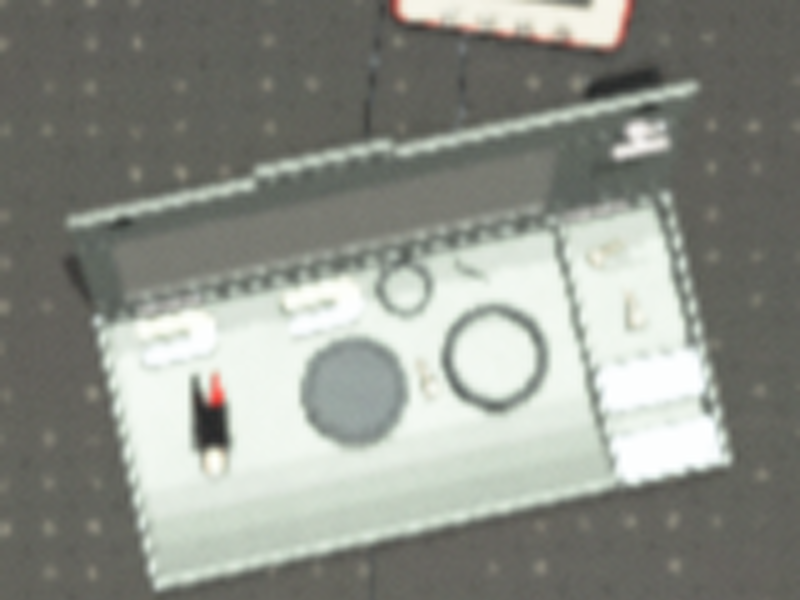

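Emit:
servo_tool(
  deltas=[
    [1, 0, 0, 0, 0, 0, -5.9],
    [1, 0, 0, 0, 0, 0, -5.9],
    [1, 0, 0, 0, 0, 0, -5.8],
    [1, 0, 0, 0, 0, 0, -5.8],
    [1, 10, 29, 0, 0, 0, 0],
    [1, 10, 29, 0, 0, 0, 0],
    [1, 10, 29, 0, 0, 0, 0],
    [1, 10, 29, 0, 0, 0, 0],
    [1, 10, 29, 0, 0, 0, 0],
    [1, 10, 29, 0, 0, 0, 0],
    [1, 10, 29, 0, 0, 0, 0],
    [1, 10, 29, 0, 0, 0, 0],
    [1, 10, 29, 0, 0, 0, 0],
    [1, 10, 29, 0, 0, 0, 0],
    [1, 10, 29, 0, 0, 0, 0],
    [1, 10, 29, 0, 0, 0, 0],
    [1, 10, 29, 0, 0, 0, 0],
    [1, 10, 29, 0, 0, 0, 0],
    [1, 10, 29, 0, 0, 0, 0],
    [1, 10, 29, 0, 0, 0, 0],
  ],
)

```text
t: 3.12
eef_pos: [0.3934, 0.2289, 0.227]
ee_rot: [-3.141, -0.001, 0.182]
force: [0.8, 0.2, -0.7]
width: 0.0003
gripper_force: 0.0
```

Emit:
servo_tool(
  deltas=[
    [1, 10, 29, 0, 0, 0, 0],
    [1, 10, 29, 0, 0, 0, 0],
    [1, 10, 29, 0, 0, 0, 0],
    [1, 10, 29, 0, 0, 0, 0],
    [1, 10, 29, 0, 0, 0, 0],
    [1, 10, 29, 0, 0, 0, 0],
    [1, 10, 29, 0, 0, 0, 0],
    [1, 10, 29, 0, 0, 0, 0],
    [1, 10, 29, 0, 0, 0, 0],
    [1, 10, 29, 0, 0, 0, 0],
    [1, 10, 29, 0, 0, 0, 0],
    [1, 10, 29, 0, 0, 0, 0],
    [1, 10, 29, 0, 0, 0, 0],
    [1, 0, 29, 0, 0, 0, 0],
    [1, 0, 0, 0, 0, 0, 0],
    [1, 0, 0, 0, 0, 0, 0],
  ],
)

```text
t: 4.45
eef_pos: [0.5941, -0.1471, 0.2259]
ee_rot: [-3.141, 0.001, 0.179]
force: [0.2, 0.5, -0.1]
width: 0.0006
gripper_force: 0.0
```

```bash
cat > look.py <<'E'
from h import *
import sys
st(); f=arm.grab_frame('wrist'); save(f,sys.argv[1]); print(np.round(f['position'],3),np.round(f['orientation'],3))
for q in sys.argv[2:]:
    print(q,[(round(d['conf'],2),np.round(world(f,d['at']),3).tolist()) for d in arm.recognise(q,f)[:3]])
E
python3 look.py w1.png lens_ring end_cap small_ring cap_screw_1 latch lip
```

```text
{'t': 4.45, 'q': [0.076, 0.257, -0.134, -0.0, -1.181, 1.674], 'eef_pos': [0.594, -0.147, 0.226], 'ee_rot': [-3.141, 0.001, 0.179], 'force': [0.164, 0.46, -0.057], 'width': 0.001, 'gripper_force': 0.0}
[ 0.666 -0.133  0.385] [ 2.868  0.    -1.392]
lens_ring [(0.59, [0.604, -0.143, 0.026]), (0.37, [0.649, -0.102, 0.025])]
end_cap [(0.6, [0.587, -0.064, 0.02])]
small_ring [(0.5, [0.645, -0.087, 0.02])]
cap_screw_1 [(0.58, [0.594, -0.106, 0.011]), (0.56, [0.682, -0.088, 0.149]), (0.43, [0.664, -0.206, 0.011])]
latch [(0.79, [0.725, -0.203, 0.152]), (0.3, [0.592, -0.105, 0.017])]
lip [(0.92, [0.649, -0.105, 0.027]), (0.42, [0.433, -0.406, 0.011])]
```

View pics/w1.png

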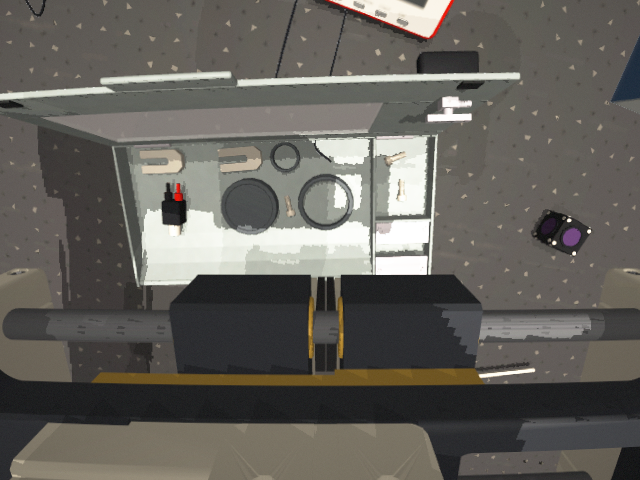

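The wrist view shows the open ring centred at (326,202) with the cap screw at (290,205) and the closed cap at (250,207). The tray's front edge runs from (138,285) to (432,277), and the closed fingers are at (325,300).

```bash
python3 - <<'E'
from h import *
f=arm.grab_frame('wrist')
print('tcp px',proj(f,arm.get_state()['eef_pos']))
g=cv2.cvtColor(f['color'],cv2.COLOR_RGB2GRAY)
m=((g<75)).astype(np.uint8); m[:170]=0; m[236:]=0; m[:,:296]=0; m[:,358:]=0
# lens ring outline
cs,_=cv2.findContours(m,cv2.RETR_CCOMP,cv2.CHAIN_APPROX_NONE)
for c in sorted(cs,key=len)[-3:]:
    if len(c)>10:
        e=cv2.fitEllipse(c); print(len(c),e,ray(f,[e[0]],.022),ray(f,[e[0]],.004))
print('corners'); P=ray(f,[(138,285),(432,277),(115,150),(437,137)],.026); print(P.round(4))
d=P[1]-P[0]; print(np.arctan2(d[0],-d[1]),np.linalg.norm(d))
d=P[3]-P[2]; print(np.arctan2(d[0],-d[1]),np.linalg.norm(d)); print('centre',P.mean(0))
for psi in(.17,.18): 
  c=np.array([.582,-.103]); T=[(-77,163),(-77,-163),(77,163),(77,-163)]
  r=np.array([[np.cos(psi),-np.sin(psi)],[np.sin(psi),np.cos(psi)]])
  print(proj(f,np.array([[*(c+r@np.array(t)/1e3),.026] for t in T])).round(0).tolist())
E
```

```text
tcp px [[327.38452333 295.69042518]]
13 ((307.350341796875, 192.1454315185547), (2.279493808746338, 6.109757900238037), 21.66315269470215) [[ 0.61243428 -0.12142989  0.022     ]] [[ 0.60978178 -0.12097747  0.004     ]]
112 ((326.49383544921875, 202.09033203125), (51.135108947753906, 53.01173400878906), 27.8568172454834) [[ 0.6058077  -0.14285159  0.022     ]] [[ 0.6028273  -0.14345921  0.004     ]]
123 ((327.4794921875, 202.58831787109375), (46.36639404296875, 47.251190185546875), 73.26580047607422) [[ 0.60547882 -0.14396022  0.022     ]] [[ 0.60248214 -0.1446227   0.004     ]]
corners
[[ 0.4766  0.0476  0.026 ]
 [ 0.546  -0.2721  0.026 ]
 [ 0.6204  0.0772  0.026 ]
 [ 0.6906 -0.2384  0.026 ]]
0.21363954015116635 0.3271337595480495
0.21871138625137262 0.3233441232117747
centre [ 0.58342554 -0.09642073  0.026     ]
[[141.0, 284.0], [433.0, 288.0], [122.0, 141.0], [447.0, 145.0]]
[[142.0, 285.0], [434.0, 287.0], [121.0, 143.0], [447.0, 143.0]]
```

Emit:
servo_tool(
  deltas=[
    [1, 6.5, -1, 0, 0, 0, -2],
    [1, 0, 0, 30, 0, 0, 0],
    [1, 0, 0, 30, 0, 0, 0],
    [1, 0, 0, 30, 0, 0, 0],
    [1, 0, 0, 30, 0, 0, 0],
    [1, 0, 0, 30, 0, 0, 0],
    [1, 0, 0, 20, 0, 0, 0],
    [1, 0, 0, 16, 0, 0, 0],
    [1, 0, 0, 14, 0, 0, 0],
    [1, 0, 0, 13, 0, 0, 0],
    [1, 0, 0, 0, 0, 0, 0],
    [1, 0, 0, 0, 0, 0, 0],
  ],
)

```text
t: 5.85
eef_pos: [0.6001, -0.1432, 0.0132]
ee_rot: [-3.142, 0.001, 0.217]
force: [0.0, 0.5, 0.7]
width: 0.0004
gripper_force: 0.0
```

```bash
python3 look.py w2.png lens_ring
```

```text
{'t': 5.85, 'q': [0.082, 0.474, -0.358, 0.0, -0.74, 1.706], 'eef_pos': [0.6, -0.143, 0.013], 'ee_rot': [-3.142, 0.001, 0.217], 'force': [0.046, 0.535, 0.682], 'width': 0.0, 'gripper_force': 0.0}
[ 0.672 -0.127  0.172] [ 2.867  0.    -1.353]
lens_ring [(0.69, [0.625, -0.135, 0.026])]
```

View pics/w2.png

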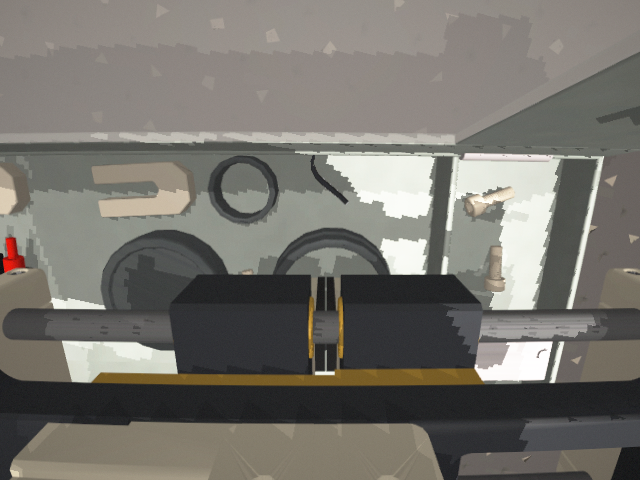

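The fingertips stand inside the bore: the rear rim of the ring arcs over (330,240), and the screw and cap are clear. I'll start the draw.

Emit:
servo_tool(
  deltas=[
    [1, -8, 0.5, 0, 0, 0, 0],
    [1, -8, 0.5, -1, 0, 0, 0],
    [1, -8, 0.5, -1, 0, 0, 0],
    [1, -8, 0.5, -1.5, 0, 0, 0],
    [1, -8, 0, -2, 0, 0, 0],
    [1, -8, 0, -2.5, 0, 0, 0],
    [1, -8, 0, -3.5, 0, 0, 0],
    [1, -8, 0, -3.5, 0, 0, 0],
    [1, 0, 0, 0, 0, 0, 0],
  ],
)

```text
t: 6.7
eef_pos: [0.5362, -0.1595, 0.0292]
ee_rot: [-3.141, 0.001, 0.216]
force: [-1.4, 0.5, 0.6]
width: 0.0001
gripper_force: 0.3
```

```bash
python3 - <<'E'
from h import *
st()
a=arm.grab_frame('scene')['color'][210:350,270:480]; b=arm.grab_frame('wrist')['color']
cv2.imwrite('pics/s3.png',np.vstack([cv2.resize(a,(560,373),interpolation=2),cv2.resize(b,(560,420))[60:285]])[:,:,::-1])
E
```

```text
{'t': 6.7, 'q': [0.061, 0.379, -0.478, -0.0, -0.715, 1.726], 'eef_pos': [0.536, -0.16, 0.029], 'ee_rot': [-3.141, 0.001, 0.216], 'force': [-1.408, 0.504, 0.558], 'width': 0.0, 'gripper_force': 0.34}
```

View pics/s3.png

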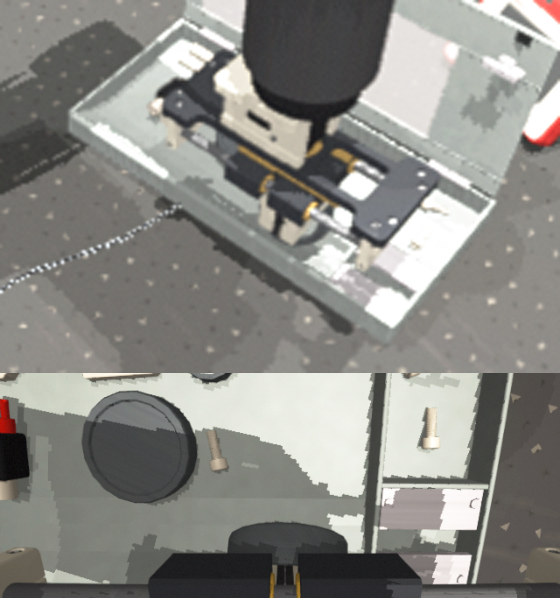

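Emit:
servo_tool(
  deltas=[
    [1, -8, 0, -2, 0, 0, 0],
    [1, -8, 0, -2.5, 0, 0, 0],
    [1, -8, 0, -3, 0, 0, 0],
    [1, -8, 0, -2, 0, 0, 0],
    [1, -8, 0, 0, 0, 0, 0],
    [1, 0, 0, 0, 0, 0, 0],
  ],
)

```text
t: 7.3
eef_pos: [0.4972, -0.168, 0.0381]
ee_rot: [-3.141, 0.001, 0.216]
force: [-0.0, 0.0, 0.3]
width: 0.0006
gripper_force: 0.0
```

```bash
python3 - <<'E'
from h import *
st()
a=arm.grab_frame('scene')['color'][210:350,270:480]; b=arm.grab_frame('wrist')['color']
cv2.imwrite('pics/s4.png',np.vstack([cv2.resize(a,(560,373),interpolation=2),cv2.resize(b,(560,420))[60:285]])[:,:,::-1])
E
```

```text
{'t': 7.3, 'q': [0.048, 0.32, -0.548, -0.001, -0.704, 1.739], 'eef_pos': [0.497, -0.168, 0.038], 'ee_rot': [-3.141, 0.001, 0.216], 'force': [-0.012, 0.04, 0.345], 'width': 0.001, 'gripper_force': 0.0}
```

View pics/s4.png

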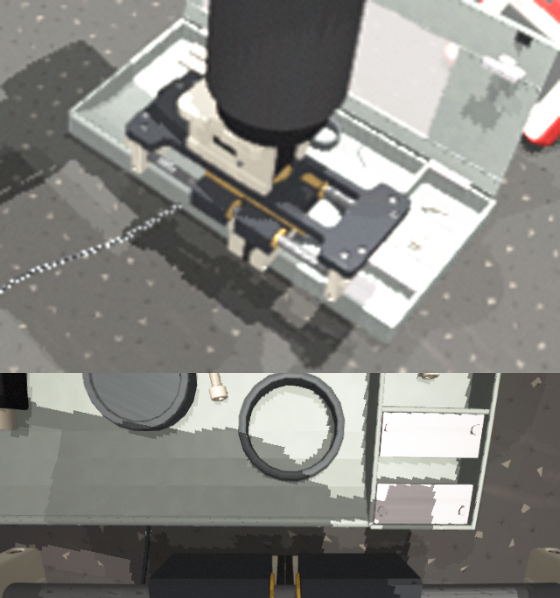

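The ring followed up the scoop, then the tips came out. It slid back and lies forward in the tray, at about (333,130) in the wrist image. Nothing else has moved. I'll locate it again.

```bash
cat > tr.py <<'E'
from h import *
psi=.215; c=np.array([.5834,-.0964])
r=np.array([[np.cos(psi),-np.sin(psi)],[np.sin(psi),np.cos(psi)]])
def tray(p): return ((np.asarray(p)[...,:2]-c)@r*1e3).round(1)
def w(x,y,z=0): return np.r_[c+r@np.array([x,y])/1e3,z/1e3]
def ring(f,box,z):
    x0,y0,x1,y1=box; g=cv2.cvtColor(f['color'],cv2.COLOR_RGB2GRAY)[y0:y1,x0:x1]
    cs,_=cv2.findContours((g<80).astype(np.uint8),cv2.RETR_CCOMP,cv2.CHAIN_APPROX_NONE)
    for k in sorted(cs,key=len)[-3:]:
        e=cv2.fitEllipse(k); p=ray(f,[np.array(e[0])+[x0,y0]],z)[0]; print(len(k),np.round(e[0],0)+[x0,y0],np.round(e[1],0),p.round(4),'tray',tray(p))
E
python3 - <<'E'
from tr import *
f=arm.grab_frame('wrist'); ring(f,(265,60,400,195),.024)
s=arm.get_state(); print('tcp tray',tray(s['eef_pos']))
for q in('lens_ring','end_cap','cap_screw_1','adapter_block'):
    print(q,[(round(d['conf'],2),tray(world(f,d['at'])).tolist()) for d in arm.recognise(q,f)[:2]])
E
```

```text
6 [359. 187.] [0. 0.] [ 0.5527 -0.1719  0.024 ] tray [-46.1 -67.2]
14 [357. 176.] [1. 9.] [ 0.5578 -0.1699  0.024 ] tray [-40.7 -66.4]
769 [331. 133.] [103. 110.] [ 0.5746 -0.1532  0.024 ] tray [-20.7 -53.6]
tcp tray [-97.2 -51.9]
lens_ring [(0.64, [-14.7, -54.3])]
end_cap [(0.69, [9.2, 27.4]), (0.65, [-13.1, -54.8])]
cap_screw_1 [(0.91, [5.7, -13.5]), (0.74, [14.4, -131.2])]
adapter_block [(0.68, [2.2, 103.8])]
```

Emit:
servo_tool(
  deltas=[
    [1, 0, 0, -25, 0, 0, 0],
    [0.545, 23, -8, 0, 0, 0, 0],
    [0.545, 23, -8, 0, 0, 0, 0],
    [0.545, 22.6, -8.2, 0, 0, 0, 0],
    [0.545, 0, 0, 0, 0, 0, -6.7],
    [0.545, 0, 0, 0, 0, 0, -6.7],
    [0.545, 0, 0, 0, 0, 0, -6.6],
    [0.545, 0, 0, 14, 0, 0, 0],
    [0.545, 0, 0, 14, 0, 0, 0],
    [0.545, 0, 0, 12, 0, 0, 0],
    [0.545, 0, 0, 9, 0, 0, 0],
    [0.545, 0, 0, 0, 0, 0, 0],
  ],
)

```text
t: 8.65
eef_pos: [0.5598, -0.1294, 0.012]
ee_rot: [-3.14, 0.003, 0.565]
force: [0.4, 0.5, -0.2]
width: 0.0199
gripper_force: 0.0
```

```bash
python3 - <<'E'
from tr import *
st(); print(tray(arm.get_state()['eef_pos']))
a=arm.grab_frame('scene')['color'][210:350,270:480]; b=arm.grab_frame('wrist')['color']
cv2.imwrite('pics/s5.png',np.vstack([cv2.resize(a,(560,373),interpolation=2),cv2.resize(b,(560,420))[60:285]])[:,:,::-1])
E
```

```text
{'t': 8.65, 'q': [0.113, 0.424, -0.456, -0.0, -0.695, 2.023], 'eef_pos': [0.56, -0.129, 0.012], 'ee_rot': [-3.14, 0.003, 0.565], 'force': [0.378, 0.463, -0.159], 'width': 0.02, 'gripper_force': 0.0}
[-30.1 -27.2]
```

View pics/s5.png

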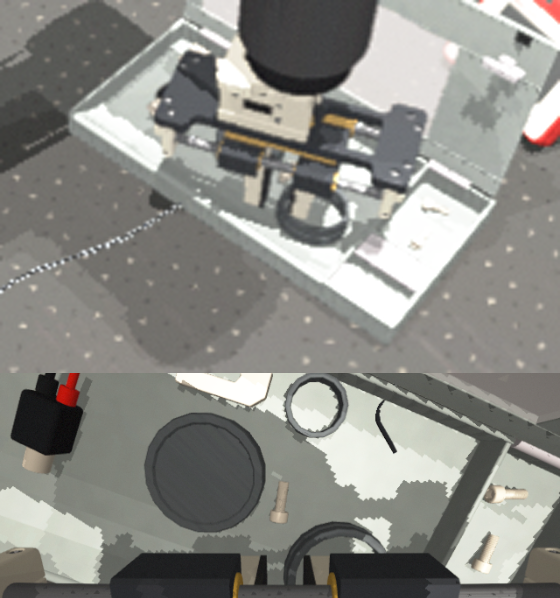

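The right finger is inside the bore and the left one outside the wall, with the gap clear. Now I'll pinch the wall.

Emit:
servo_tool(
  deltas=[
    [1, 0, 0, 0, 0, 0, 0],
    [1, 0, 0, 0, 0, 0, 0],
    [1, 0, 0, 0, 0, 0, 0],
    [1, 0, 0, 0, 0, 0, 0],
    [1, 0, 0, 0, 0, 0, 0],
  ],
  squeeze=12,
)

```text
t: 9.17
eef_pos: [0.5611, -0.1294, 0.0143]
ee_rot: [3.141, -0.0, 0.566]
force: [-0.3, 0.7, -0.3]
width: 0.006
gripper_force: 11.1
```

```bash
cat > plan.py <<'E'
from tr import *
def plan(W,n0=None):
    """W: list of (tray x,y,z mm, pitch deg about tray y, relative to start). rows in tool frame from present pose"""
    s=arm.get_state(); R0=Rm(s['ee_rot']); ty=np.array([-np.sin(psi),np.cos(psi),0])
    p=np.r_[tray(s['eef_pos']),s['eef_pos'][2]*1e3]; Rc=R0
    Rt=np.c_[np.r_[r,[[0,0]]],[0,0,1]]
    print('start',p.round(1))
    for x,y,z,a in W:
        q=np.array([x,y,z],float); Rn=R.from_rotvec(ty*np.radians(a)).as_matrix()@R0
        d=Rc.T@Rt@(q-p); v=np.degrees(R.from_matrix(Rc.T@Rn).as_rotvec())
        print(np.round(np.r_[d,v],1).tolist(),','); p,Rc=q,Rn
E
python3 - <<'E'
from plan import *
y=-27.5
plan([(x,y,z,a) for x,z,a in [(-35,16.5,3),(-40,18.5,6),(-45,20.5,9),(-50,22.5,12),(-57,24,14),(-63,26,16),(-68,28,18),(-73,30,19),(-78,32.5,20),(-83,35,21)]])
E
```

```text
start [-28.8 -27.5  14.3]
[-5.8, -2.1, -2.2, 1.0, -2.8, -0.0] ,
[-4.8, -1.8, -1.7, 1.0, -2.8, -0.0] ,
[-4.9, -1.8, -1.5, 1.0, -2.8, -0.0] ,
[-4.9, -1.8, -1.2, 1.0, -2.8, -0.0] ,
[-6.7, -2.5, -0.0, 0.7, -1.9, -0.0] ,
[-5.9, -2.2, -0.5, 0.7, -1.9, -0.0] ,
[-5.0, -1.8, -0.5, 0.7, -1.9, -0.0] ,
[-5.0, -1.8, -0.4, 0.3, -0.9, -0.0] ,
[-5.2, -1.9, -0.7, 0.3, -0.9, -0.0] ,
[-5.2, -1.9, -0.6, 0.3, -0.9, -0.0] ,
```

Emit:
servo_tool(
  deltas=[
    [1, -5.8, -2.1, -2.2, 1.0, -2.8, 0],
    [1, -4.8, -1.8, -1.7, 1.0, -2.8, 0],
    [1, -4.9, -1.8, -1.5, 1.0, -2.8, 0],
    [1, -4.9, -1.8, -1.2, 1.0, -2.8, 0],
    [1, -6.7, -2.5, 0, 0.7, -1.9, 0],
    [1, -5.9, -2.2, -0.5, 0.7, -1.9, 0],
    [1, -5.0, -1.8, -0.5, 0.7, -1.9, 0],
    [1, 0, 0, 0, 0, 0, 0],
  ],
)

```text
t: 9.83
eef_pos: [0.5234, -0.1377, 0.028]
ee_rot: [-3.032, 0.296, 0.583]
force: [-0.7, 0.1, 7.0]
width: 0.0058
gripper_force: 11.6
```

```bash
python3 - <<'E'
from tr import *
st(); print(tray(arm.get_state()['eef_pos']))
a=arm.grab_frame('scene')['color'][210:350,270:480]; b=arm.grab_frame('wrist')['color']
cv2.imwrite('pics/s6.png',np.vstack([cv2.resize(a,(560,373),interpolation=2),cv2.resize(b,(560,420))[60:285]])[:,:,::-1])
E
```

```text
{'t': 9.833, 'q': [0.127, 0.517, -0.303, 0.034, -1.065, 1.989], 'eef_pos': [0.523, -0.138, 0.028], 'ee_rot': [-3.032, 0.296, 0.583], 'force': [-0.72, 0.085, 6.995], 'width': 0.006, 'gripper_force': 11.6}
[-67.5 -27.5]
```

View pics/s6.png

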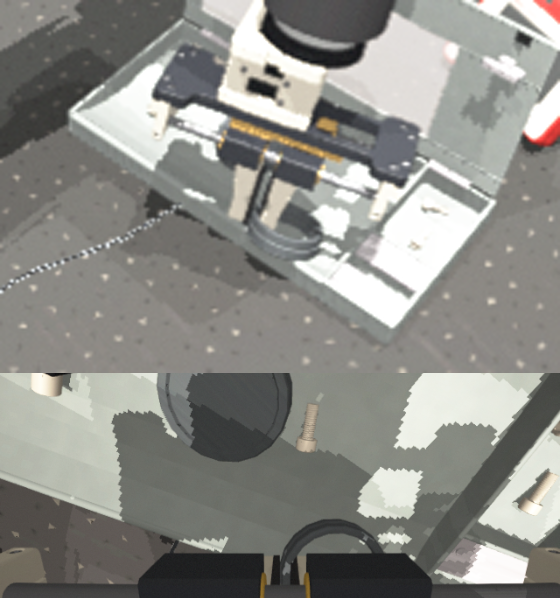

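```bash
python3 - <<'E'
from plan import *
y=-27.5
plan([(x,y,z,a-18) for x,z,a in [(-73,32,19),(-78,34.5,20),(-83,36.5,21),(-88,36,15),(-93,35,9),(-98,33.5,3),(-104,30.5,-3),(-110,27,-9),(-115,22,-15),(-119,19,-20),(-124,16,-22),(-130,13,-17),(-137,9.5,-11),(-142,7.5,-6)]])
E
```

```text
start [-67.6 -27.5  28.1]
[-5.9, -2.2, -2.0, 0.3, -0.9, -0.0] ,
[-5.2, -1.9, -0.7, 0.3, -0.9, -0.0] ,
[-5.1, -1.8, -0.2, 0.3, -0.9, -0.0] ,
[-4.2, -1.5, 2.3, -2.1, 5.6, 0.0] ,
[-4.3, -1.6, 2.3, -2.1, 5.6, 0.0] ,
[-4.4, -1.6, 2.3, -2.1, 5.6, 0.0] ,
[-5.5, -2.0, 3.3, -2.1, 5.6, 0.0] ,
[-5.8, -2.1, 3.2, -2.1, 5.6, 0.0] ,
[-5.4, -2.0, 4.1, -2.1, 5.6, 0.0] ,
[-4.4, -1.6, 1.9, -1.7, 4.7, 0.0] ,
[-5.4, -2.0, 1.1, -0.7, 1.9, 0.0] ,
[-6.3, -2.3, 0.5, 1.7, -4.7, -0.0] ,
[-7.2, -2.7, 1.3, 2.1, -5.6, -0.0] ,
[-5.0, -1.8, 1.0, 1.7, -4.7, -0.0] ,
```

Emit:
servo_tool(
  deltas=[
    [1, -5.9, -2.2, -2.0, 0.3, -0.9, 0],
    [1, -5.2, -1.9, -0.7, 0.3, -0.9, 0],
    [1, -5.1, -1.8, -0.2, 0.3, -0.9, 0],
    [1, -4.2, -1.5, 2.3, -2.1, 5.6, 0],
    [1, -4.3, -1.6, 2.3, -2.1, 5.6, 0],
    [1, -4.4, -1.6, 2.3, -2.1, 5.6, 0],
    [1, -5.5, -2.0, 3.3, -2.1, 5.6, 0],
    [1, 0, 0, 0, 0, 0, 0],
  ],
)

```text
t: 10.6
eef_pos: [0.4806, -0.1461, 0.0291]
ee_rot: [3.118, -0.051, 0.564]
force: [-1.8, 0.2, -0.9]
width: 0.0056
gripper_force: 11.9
```

```bash
python3 - <<'E'
from plan import *
st()
f=arm.grab_frame('wrist')
for n in('scene','wrist'):
    f=arm.grab_frame(n); print([(round(d['conf'],2),tray(world(f,d['at'])).tolist(),round(world(f,d['at'])[2],3)) for d in arm.recognise('lens_ring',f)[:2]])
y=-27.5
plan([(x,y,z,a+3) for x,z,a in [(-110,27,-9),(-115,22,-15),(-119,19,-20),(-124,16,-22),(-130,13,-17),(-137,9.5,-11),(-142,7.5,-6)]])
E
```

```text
{'t': 10.6, 'q': [0.095, 0.278, -0.647, -0.005, -0.59, 2.044], 'eef_pos': [0.481, -0.146, 0.029], 'ee_rot': [3.118, -0.051, 0.564], 'force': [-1.77, 0.224, -0.946], 'width': 0.006, 'gripper_force': 11.904}
[(0.56, [-121.1, -65.7], np.float64(0.034))]
[(0.64, [-74.0, -35.3], np.float64(0.044))]
start [-103.4  -27.6   30.1]
[-6.3, -2.4, 2.7, -2.1, 5.6, 0.0] ,
[-5.4, -2.0, 4.1, -2.1, 5.6, 0.0] ,
[-4.4, -1.6, 1.9, -1.7, 4.7, 0.0] ,
[-5.4, -2.0, 1.1, -0.7, 1.9, 0.0] ,
[-6.3, -2.3, 0.5, 1.7, -4.7, -0.0] ,
[-7.2, -2.7, 1.3, 2.1, -5.6, -0.0] ,
[-5.0, -1.8, 1.0, 1.7, -4.7, -0.0] ,
```

Emit:
servo_tool(
  deltas=[
    [1, -6.3, -2.4, 2.7, -2.1, 5.6, 0],
    [1, -5.4, -2.0, 4.1, -2.1, 5.6, 0],
    [1, -4.4, -1.6, 1.9, -1.7, 4.7, 0],
    [1, -5.4, -2.0, 1.1, -0.7, 1.9, 0],
    [1, -6.3, -2.3, 0.5, 1.7, -4.7, 0],
    [1, -7.2, -2.7, 1.3, 2.1, -5.6, 0],
    [1, -5.0, -1.8, 1.0, 1.7, -4.7, 0],
    [1, 0, 0, 0, 0, 0, 0],
    [1, 0, 0, 0, 0, 0, 0],
  ],
)

```text
t: 11.6
eef_pos: [0.4513, -0.1531, 0.0068]
ee_rot: [3.097, -0.104, 0.571]
force: [-1.0, -0.2, -1.0]
width: 0.0057
gripper_force: 11.6
```

```bash
python3 - <<'E'
from plan import *
st(); print(tray(arm.get_state()['eef_pos']))
for n in('scene','wrist'):
    f=arm.grab_frame(n); print([(round(d['conf'],2),tray(world(f,d['at'])).tolist(),round(world(f,d['at'])[2],3)) for d in arm.recognise('lens_ring',f)[:2]])
E
```

```text
{'t': 11.6, 'q': [0.079, 0.263, -0.757, -0.022, -0.438, 2.079], 'eef_pos': [0.451, -0.153, 0.007], 'ee_rot': [3.097, -0.104, 0.571], 'force': [-1.028, -0.235, -1.009], 'width': 0.006, 'gripper_force': 11.592}
[-141.2  -27.2]
[(0.47, [-152.5, -65.1], np.float64(0.01))]
[(0.58, [-114.1, -32.1], np.float64(0.022))]
```

Emit:
servo_tool(
  deltas=[
    [0.545, 0, 0, 0, 0, 0, 0],
    [0.545, 0, 0, 0, 0, 0, 0],
    [0.545, 0, 0, 0, 0, 0, 0],
    [0.545, 0, 0, 0, 1.9, -5.6, 0],
    [0.545, 0, 0, 0, 0, 0, 0],
    [0.545, 0, 0, -15, 0, 0, 0],
    [0.545, 0, 0, -35, 0, 0, 0],
    [0.545, 0, 0, -35, 0, 0, 0],
    [0.545, 0, 0, -35, 0, 0, 0],
    [0.545, 0, 0, -35, 0, 0, 0],
    [1, 0, 0, -35, 0, 0, 6.7],
    [1, 0, 0, -23, 0, 0, 6.7],
    [1, 0, 0, 0, 0, 0, 6.6],
    [1, 0, 0, 0, 0, 0, 0],
  ],
)

```text
t: 12.97
eef_pos: [0.4481, -0.1521, 0.2221]
ee_rot: [3.132, -0.015, 0.212]
force: [-0.1, -0.6, -1.3]
width: 0.0015
gripper_force: 0.0
```

```bash
python3 - <<'E'
from plan import *
st(); print(tray(arm.get_state()['eef_pos']))
for n in('scene','top','wrist'):
    f=arm.grab_frame(n)
    for q in ('lens_ring','lid_tab','latch_grip'): print(n,q,[(round(d['conf'],2),tray(world(f,d['at'])).tolist(),round(world(f,d['at'])[2],3)) for d in arm.recognise(q,f)[:2]])
    if n!='wrist':
        print(proj(f,[w(-132,-53,18)]))
a=arm.grab_frame('scene')['color'][100:380,250:570]; b=arm.grab_frame('top')['color'][60:310,200:500]
cv2.imwrite('pics/s7.png',np.hstack([cv2.resize(a,(400,350)),cv2.resize(b,(400,350))])[:,:,::-1])
E
```

```text
{'t': 12.967, 'q': [0.097, 0.012, -0.438, 0.008, -1.105, 1.683], 'eef_pos': [0.448, -0.152, 0.222], 'ee_rot': [3.132, -0.015, 0.212], 'force': [-0.095, -0.571, -1.284], 'width': 0.001, 'gripper_force': 0.0}
[-144.1  -25.6]
scene lens_ring [(0.59, [-137.8, -56.0], np.float64(0.012))]
scene lid_tab [(0.71, [87.2, -72.9], np.float64(0.129))]
scene latch_grip [(0.6, [86.3, -130.9], np.float64(0.154))]
[[355.10382004 320.74069552]]
top lens_ring []
top lid_tab [(0.86, [91.8, -3.0], np.float64(0.121))]
top latch_grip [(0.43, [111.7, -136.3], np.float64(0.145))]
[[370.72711225 259.42601311]]
wrist lens_ring [(0.8, [-133.5, -50.3], np.float64(0.024)), (0.72, [47.3, -11.3], np.float64(0.016))]
wrist lid_tab [(0.35, [8.9, -11.8], np.float64(0.012))]
wrist latch_grip []
```

View pics/s7.png

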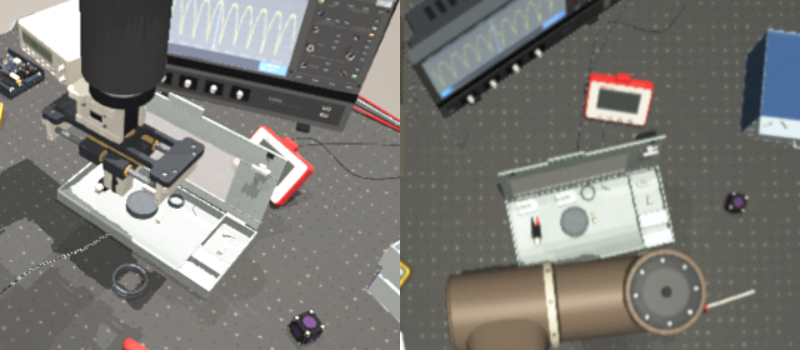

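The ring lies flat on the bench in front of the tray, at (130,280) in the left half. Nothing else has been disturbed and the lid is still back. Next I'll reach behind the tab.

Emit:
servo_tool(
  deltas=[
    [1, 28.9, -5.6, 0, 0, 0, 0],
    [1, 28.9, -5.6, 0, 0, 0, 0],
    [1, 28.9, -5.6, 0, 0, 0, 0],
    [1, 28.9, -5.6, 0, 0, 0, 0],
    [1, 28.9, -5.6, 0, 0, 0, 0],
    [1, 28.9, -5.6, 0, 0, 0, 0],
    [1, 28.9, -5.6, 0, 0, 0, 0],
    [1, 28.9, -5.6, 0, 0, 0, 0],
    [1, 28.9, -5.6, 0, 0, 0, 0],
    [1, 28.9, -5.6, 0, 0, 0, 0],
    [1, 0, 0, 0, 0, 0, 0],
    [1, 0, 0, 0, 0, 0, 0],
  ],
)

```text
t: 14.67
eef_pos: [0.7181, -0.0344, 0.2209]
ee_rot: [3.133, -0.008, 0.219]
force: [-0.2, 0.0, -0.8]
width: 0.0
gripper_force: 0.0
```

```bash
python3 - <<'E'
from plan import *
st(); print(tray(arm.get_state()['eef_pos']))
for n in('scene','top','wrist'):
    f=arm.grab_frame(n)
    for q in ('lid_tab',): print(n,q,[(round(d['conf'],2),tray(world(f,d['at'])).tolist(),round(world(f,d['at'])[2],3)) for d in arm.recognise(q,f)[:2]])
# tray rim line in top view: tab back edge px (topc (255,175)-(390,145))/5+(260,140)
f=arm.grab_frame('top')
p=np.array([(255,175),(390,145)])/5+[260,140]
for z in(.18,.19): print(tray(ray(f,p,z)))
E
```

```text
{'t': 14.667, 'q': [0.227, 0.427, 0.1, 0.009, -1.236, 1.559], 'eef_pos': [0.718, -0.034, 0.221], 'ee_rot': [3.133, -0.008, 0.219], 'force': [-0.158, 0.022, -0.839], 'width': 0.0, 'gripper_force': 0.0}
[144.9  31.8]
scene lid_tab [(0.58, [-229.5, -182.9], np.float64(0.018))]
top lid_tab [(0.81, [90.8, -0.7], np.float64(0.116)), (0.29, [31.0, -18.0], np.float64(0.018))]
wrist lid_tab [(0.58, [103.2, -118.6], np.float64(0.144))]
[[106.1  61.5]
 [105.9  -7.2]]
[[104.4  61.9]
 [104.1  -6.3]]
```

Emit:
servo_tool(
  deltas=[
    [1, 0, 0, 25, 0, 0, 0],
    [1, 0, 0, 20, 0, 0, 0],
    [1, -11, 0, 0, 0, 0, 0],
    [1, -11, 0, 0, 0, 0, 0],
    [1, -10, 0, 0, 0, 0, 0],
    [1, -9, 0, 0, 0, 0, 0],
    [1, -9, 0, 0, 0, 0, 0],
    [1, -9, 0, 0, 0, 0, 0],
    [1, -9, 0, 0, 0, 0, 0],
    [1, 0, 0, 0, 0, 0, 0],
  ],
)

```text
t: 15.85
eef_pos: [0.6497, -0.0506, 0.1775]
ee_rot: [3.133, -0.01, 0.217]
force: [-0.8, 0.0, 0.4]
width: 0.0007
gripper_force: 0.0
```

```bash
python3 - <<'E'
from plan import *
st(); print(tray(arm.get_state()['eef_pos']))
for n in('scene','top'):
    f=arm.grab_frame(n)
    for q in ('lid_tab','latch_grip'): print(n,q,[(round(d['conf'],2),tray(world(f,d['at'])).tolist(),round(world(f,d['at'])[2],3)) for d in arm.recognise(q,f)[:2]])
E
```

```text
{'t': 15.85, 'q': [0.226, 0.347, -0.126, 0.01, -1.089, 1.557], 'eef_pos': [0.65, -0.051, 0.177], 'ee_rot': [3.133, -0.01, 0.217], 'force': [-0.755, 0.046, 0.373], 'width': 0.001, 'gripper_force': 0.0}
[74.5 30.6]
scene lid_tab [(0.72, [64.7, -17.4], np.float64(0.116))]
scene latch_grip [(0.5, [48.8, -132.0], np.float64(0.151))]
top lid_tab [(0.68, [63.5, -125.8], np.float64(0.155))]
top latch_grip [(0.62, [-29.8, 445.9], np.float64(0.03)), (0.57, [71.9, -134.8], np.float64(0.152))]
```

Emit:
servo_tool(
  deltas=[
    [1, -9, 0, 3, 0, 0, 0],
    [1, -9, 0, 3, 0, 0, 0],
    [1, -9, 0, 3, 0, 0, 0],
    [1, -9, 0, 3.5, 0, 0, 0],
    [1, -9, 0, 3.5, 0, 0, 0],
    [1, -8, 0, 4, 0, 0, 0],
    [1, -7, 0, 4, 0, 0, 0],
    [1, -6, 0, 4, 0, 0, 0],
    [1, -6, 0, 4, 0, 0, 0],
    [1, 0, 0, 0, 0, 0, 0],
  ],
)

```text
t: 16.98
eef_pos: [0.5799, -0.0662, 0.1434]
ee_rot: [3.133, -0.008, 0.217]
force: [-0.8, 0.4, -0.2]
width: 0.0004
gripper_force: 0.0
```

```bash
cat > lid.py <<'E'
from plan import *
st(); print(tray(arm.get_state()['eef_pos']))
for n in('scene','top'):
    f=arm.grab_frame(n)
    for q in ('lid_tab','latch_grip'): print(n,q,[(round(d['conf'],2),tray(world(f,d['at'])).tolist(),round(world(f,d['at'])[2],3)) for d in arm.recognise(q,f)[:2]])
E
python3 lid.py
```

```text
{'t': 16.983, 'q': [0.227, 0.271, -0.321, 0.01, -0.97, 1.555], 'eef_pos': [0.58, -0.066, 0.143], 'ee_rot': [3.133, -0.008, 0.217], 'force': [-0.817, 0.356, -0.198], 'width': 0.0, 'gripper_force': 0.0}
[ 3.  30.3]
scene lid_tab [(0.63, [-3.4, -54.4], np.float64(0.126)), (0.46, [60.3, 34.0], np.float64(0.013))]
scene latch_grip [(0.75, [-0.3, -136.7], np.float64(0.132))]
top lid_tab [(0.78, [-35.4, -80.2], np.float64(0.1))]
top latch_grip []
```

Emit:
servo_tool(
  deltas=[
    [1, -7, 0, 4, 0, 0, 0],
    [1, -7, 0, 5, 0, 0, 0],
    [1, -7, 0, 6, 0, 0, 0],
    [1, 0, 0, 0, 0, 0, 0],
    [1, 0, 0, 0, 0, 0, 0],
    [1, 0, 0, 0, 0, 0, 0],
    [1, 0, 0, 0, 0, 0, 0],
    [1, 0, 0, 0, 0, 0, 0],
    [1, 0, 0, 0, 0, 0, 0],
  ],
)

```text
t: 18.03
eef_pos: [0.5615, -0.0705, 0.1292]
ee_rot: [3.133, -0.01, 0.218]
force: [-0.2, 1.1, -0.0]
width: 0.0008
gripper_force: 0.0
```

```bash
python3 lid.py
```

```text
{'t': 18.033, 'q': [0.227, 0.257, -0.379, 0.011, -0.925, 1.554], 'eef_pos': [0.561, -0.07, 0.129], 'ee_rot': [3.133, -0.01, 0.218], 'force': [-0.164, 1.069, -0.012], 'width': 0.001, 'gripper_force': 0.0}
[-15.9  30. ]
scene lid_tab [(0.64, [-15.9, -19.6], np.float64(0.029))]
scene latch_grip [(0.74, [-49.6, -133.8], np.float64(0.051))]
top lid_tab [(0.63, [-51.4, -87.7], np.float64(0.031))]
top latch_grip [(0.53, [-51.7, -87.6], np.float64(0.031)), (0.52, [-44.8, -132.6], np.float64(0.045))]
```

Emit:
servo_tool(
  deltas=[
    [1, 0, 0, -20, 0, 0, 0],
    [0.1, -4.5, 26.8, 0, 0, 0, 0],
    [0.1, -4.5, 26.8, 0, 0, 0, 0],
    [0.1, -4.5, 26.8, 0, 0, 0, 0],
    [0.1, -4.5, 26.8, 0, 0, 0, 0],
    [0.1, -4.5, 26.8, 0, 0, 0, 0],
    [0.1, -4.5, 26.8, 0, 0, 0, 0],
    [0.1, 0, 0, 0, 0, 0, 6.92],
    [0.1, 0, 0, 0, 0, 0, 6.92],
    [0.1, 0, 0, 0, 0, 0, 6.92],
    [0.1, 0, 0, 0, 0, 0, 6.92],
    [0.1, 0, 0, 0, 0, 0, 6.92],
    [0.1, 0, 0, 0, 0, 0, 6.92],
    [0.1, 0, 0, 0, 0, 0, 6.92],
    [0.1, 0, 0, 0, 0, 0, 6.92],
    [0.1, 0, 0, 0, 0, 0, 6.92],
    [0.1, 0, 0, 0, 0, 0, 6.92],
    [0.1, 0, 0, 0, 0, 0, 6.92],
    [0.1, 0, 0, 0, 0, 0, 6.92],
    [0.1, 0, 0, 0, 0, 0, 6.92],
  ],
)

```text
t: 20.0
eef_pos: [0.5693, -0.2333, 0.1502]
ee_rot: [-3.132, -0.009, -1.359]
force: [-0.6, -0.5, -0.2]
width: 0.0394
gripper_force: 0.0
```

```bash
cat > lat.py <<'E'
from plan import *
st(); print(tray(arm.get_state()['eef_pos']))
for n in('scene','top','wrist'):
    f=arm.grab_frame(n); e=w(-43,-131,54)
    print(n,[(round(d['conf'],2),tray(world(f,d['at'])).tolist(),round(world(f,d['at'])[2],3)) for d in arm.recognise('latch_grip',f)[:2]], 'expect px',proj(f,[e]).round(0))
    u,v=proj(f,[e])[0].astype(int); u0,v0=max(u-60,0),max(v-60,0)
    g=cv2.cvtColor(f['color'],cv2.COLOR_RGB2GRAY)[v0:v0+120,u0:u0+120]
    if g.size==0: continue
    k,lab,s,cen=cv2.connectedComponentsWithStats((g<60).astype(np.uint8))
    for i in range(1,k):
        if s[i,4]>25:
            ys,xs=np.where(lab==i); rc=cv2.minAreaRect(np.c_[xs,ys].astype(np.float32))
            print('  blob',s[i,4],cen[i].round(1)+[u0,v0],np.round(rc[1],0),round(rc[2]),'tray@54',tray(ray(f,[cen[i]+[u0,v0]],.050)[0]))
E
python3 lat.py
```

```text
{'t': 20.0, 'q': [-0.068, 0.312, -0.243, 0.007, -1.004, 0.277], 'eef_pos': [0.569, -0.233, 0.15], 'ee_rot': [-3.132, -0.009, -1.359], 'force': [-0.562, -0.46, -0.2], 'width': 0.039, 'gripper_force': 0.0}
[ -43.  -130.7]
scene [(0.53, [-44.6, -134.8], np.float64(0.051))] expect px [[415. 303.]]
  blob 131 [416.4 247.5] [27.  8.] 10 tray@54 [ 91.9 -51.3]
  blob 84 [434. 250.] [14. 21.] 3 tray@54 [110.9 -85.3]
  blob 48 [457.2 251.1] [18.  8.] 75 tray@54 [ 141.8 -126.3]
  blob 119 [402.  267.9] [47.  4.] 28 tray@54 [ 20.8 -59.7]
  blob 34 [436.3 268.9] [ 4. 17.] 45 tray@54 [  66.2 -117.2]
  blob 182 [413.3 309.3] [18. 13.] 16 tray@54 [ -54.6 -135.7]
top [] expect px [[393. 221.]]
  blob 111 [420.5 220.7] [28. 11.] 39 tray@54 [ -59.8 -206. ]
  blob 198 [400.2 227.3] [29. 11.] 0 tray@54 [ -64.8 -147.7]
  blob 237 [385.  247.1] [16. 22.] 79 tray@54 [-108.  -95.]
  blob 103 [353.5 264.7] [30.  3.] 90 tray@54 [-135.3   -0.7]
wrist [(0.9, [-43.2, -133.4], np.float64(0.053))] expect px [[328. 240.]]
  blob 1213 [327.9 234.3] [47. 38.] 62 tray@54 [ -43.  -134.5]
  blob 35 [385.1 238.9] [19.  3.] 90 tray@54 [ -86.8 -131.4]
  blob 293 [371.8 287.8] [15. 29.] 0 tray@54 [-78.4 -91. ]
  blob 243 [278.1 289.8] [22. 14.] 90 tray@54 [ -3.7 -88.4]
```

Emit:
servo_tool(
  deltas=[
    [0.1, 1, 0, 25, 0, 0, 0],
    [0.1, 0, 0, 25, 0, 0, 0],
    [0.1, 0, 0, 25, 0, 0, 0],
    [0.1, 0, 0, 18, 0, 0, 0],
    [0.1, 0, 0, 12, 0, 0, 0],
    [0.1, 0, 0, 6, 0, 0, 0],
    [1, 0, 0, 0, 0, 0, 0],
    [1, 0, 0, 0, 0, 0, 0],
    [1, 0, 0, 0, 0, 0, 0],
    [1, 0, 0, 0, 0, 0, 0],
    [1, 0, 0, 0, 0, 0, 0],
    [1, 0, 0, 0, 0, 0, 0],
  ],
  squeeze=20,
)

```text
t: 21.3
eef_pos: [0.5691, -0.2355, 0.0403]
ee_rot: [-3.134, -0.009, -1.353]
force: [-6.6, -2.4, 6.0]
width: 0.0118
gripper_force: 20.0
```

Emit:
servo_tool(
  deltas=[
    [1, 0, 0, 0, 0, 0, 5],
    [1, 0, 0, 0, 0, 0, 5],
    [1, 0, 0, 0, 0, 0, 5],
    [1, 0, 0, 0, 0, 0, 5],
    [1, 0, 0, 0, 0, 0, 5],
    [1, 0, 0, 0, 0, 0, 5],
    [1, 0, 0, 0, 0, 0, 5],
    [1, 0, 0, 0, 0, 0, 5],
    [1, 0, 0, 0, 0, 0, 5],
  ],
)

```text
t: 22.05
eef_pos: [0.5687, -0.2355, 0.0403]
ee_rot: [-3.131, -0.001, -2.142]
force: [-7.7, -1.1, 7.4]
width: 0.0117
gripper_force: 20.0
```

Emit:
servo_tool(
  deltas=[
    [1, 0, 0, 0, 0, 0, 5],
    [1, 0, 0, 0, 0, 0, 5],
    [1, 0, 0, 0, 0, 0, 5],
    [1, 0, 0, 0, 0, 0, 5],
    [1, 0, 0, 0, 0, 0, 5],
    [1, 0, 0, 0, 0, 0, 5],
    [1, 0, 0, 0, 0, 0, 5],
    [1, 0, 0, 0, 0, 0, 5],
    [1, 0, 0, 0, 0, 0, 6],
    [1, 0, 0, 0, 0, 0, 0],
    [1, 0, 0, 0, 0, 0, 0],
  ],
)

```text
t: 22.97
eef_pos: [0.5686, -0.2352, 0.0402]
ee_rot: [-3.133, 0.007, -2.941]
force: [-8.7, -0.7, 9.9]
width: 0.0117
gripper_force: 20.1
```

Emit:
servo_tool(
  deltas=[
    [0.1, 0, 0, 0, 0, 0, 0],
    [0.1, 0, 0, 0, 0, 0, 0],
    [0.1, 0, 0, 0, 0, 0, 0],
    [0.1, 0, 0, 0, 0, 0, 0],
    [0.1, 0, 0, -15, 0, 0, 0],
    [0.1, 0, 0, -30, 0, 0, 0],
    [0.1, 0, 0, -30, 0, 0, 0],
    [0.1, 0, 0, -35, 0, 0, 0],
    [0.1, 0, 0, -35, 0, 0, 0],
    [0.1, 0, 0, -35, 0, 0, 0],
    [0.1, 0, 0, 0, 0, 0, 0],
    [0.1, 0, 0, 0, 0, 0, 0],
  ],
)

```text
t: 23.97
eef_pos: [0.5702, -0.2339, 0.2221]
ee_rot: [-3.131, 0.016, -2.94]
force: [-0.2, 0.4, -1.2]
width: 0.0396
gripper_force: 0.0
```

```bash
python3 lat.py; python3 - <<'E'
from plan import *
f=arm.grab_frame('wrist'); print(f['position'])
u,v=proj(f,[w(-43,-131,54)])[0].astype(int)
g=cv2.cvtColor(f['color'],cv2.COLOR_RGB2GRAY)
print(u,v); print(g[v-45:v+46:3,u-45:u+46:3]//26)
for n in('scene','wrist'):
    f=arm.grab_frame(n)
    for q in('lens_ring','lid_tab','latch','tray'):print(n,q,[(round(d['conf'],2),tray(world(f,d['at'])).tolist(),round(world(f,d['at'])[2],3)) for d in arm.recognise(q,f)[:2]])
E
```

```text
{'t': 23.967, 'q': [-0.069, 0.254, -0.149, 0.007, -1.149, -1.303], 'eef_pos': [0.57, -0.234, 0.222], 'ee_rot': [-3.131, 0.016, -2.94], 'force': [-0.234, 0.391, -1.186], 'width': 0.04, 'gripper_force': 0.0}
[ -42.2 -131.5]
scene [(0.63, [-46.7, -136.7], np.float64(0.051)), (0.21, [-18.8, -26.0], np.float64(0.031))] expect px [[415. 303.]]
  blob 81 [463.2 259.4] [25.  5.] 38 tray@54 [ 128.2 -148.5]
  blob 162 [413.7 309.6] [15. 14.] 90 tray@54 [ -54.6 -136.7]
  blob 109 [440.9 319.3] [11. 23.] 90 tray@54 [ -39.7 -189.4]
  blob 27 [360.2 317.6] [11.  3.] 34 tray@54 [-137.9  -67.5]
top [] expect px [[393. 221.]]
  blob 165 [428.7 216.6] [36. 15.] 44 tray@54 [ -53.8 -230.6]
  blob 96 [375.5 221.9] [ 8. 13.] 90 tray@54 [-35.5 -85.6]
  blob 287 [402.5 224. ] [37. 11.] 0 tray@54 [ -57.5 -155.9]
  blob 84 [355.8 268.2] [24.  3.] 90 tray@54 [-145.7   -4.5]
wrist [(0.93, [-44.4, -130.4], np.float64(0.056))] expect px [[325. 220.]]
  blob 1705 [279.3 225.4] [70. 29.] 90 tray@54 [ -37.3 -175.4]
  blob 806 [325.1 215.8] [34. 34.] 45 tray@54 [ -46.2 -131.3]
[ 0.49591013 -0.24620809  0.37606068]
32
[... 1822 characters left out ...]
 9]
 [1 1 2 1 3 4 5 5 5 5 5 4 5 5 5 5 5 5 5 5 5 5 5 5 5 5 5 5 6 9 9]
 [3 3 3 3 3 3 5 5 5 5 5 5 5 5 5 5 5 5 5 5 5 5 5 5 5 5 5 5 7 9 9]
 [3 3 3 3 3 3 6 5 5 5 5 5 5 5 5 5 5 5 5 5 4 4 5 4 5 5 5 4 7 9 9]]
scene lens_ring [(0.59, [-139.4, -54.4], np.float64(0.008))]
scene lid_tab [(0.77, [-9.0, -17.9], np.float64(0.034))]
scene latch [(0.51, [-43.7, -135.4], np.float64(0.049)), (0.25, [-18.7, -21.3], np.float64(0.032))]
scene tray [(0.77, [-19.0, -20.7], np.float64(0.032))]
wrist lens_ring [(0.76, [-138.0, -52.2], np.float64(0.02))]
wrist lid_tab [(0.92, [-23.6, -8.6], np.float64(0.032))]
wrist latch [(0.7, [-44.9, -130.7], np.float64(0.053))]
wrist tray [(0.63, [-26.2, -12.6], np.float64(0.031))]
```

The wing now lies along tray x in the locked position. The cover is shut with its top at about 31 mm, and the ring is flat on the bench. Handing in.

```bash
python3 -c "
from station import arm; print(arm.job_done())"
```

```text
the job is handed in; nothing more can be done
None
```

The ring lies flat on the bench in front of the tray, the cover is shut and the latch is locked; the first draw slipped, so I pinched the ring's wall to slide it over the lip, and the job is handed in.

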